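# Close the captive screw cap of the culture-medium bottle

## Robot

A 6-joint arm with a two-finger parallel gripper is mounted at the origin on the work surface. World frame = base frame: x ahead of the robot, y to its left, z up, the work surface at z = 0. Lengths are in m, angles in degrees, forces in N, time in s.
With the tool pointing down it reaches from about 0.25 to 0.725 m from the base axis. Payload 9.7 kg.
Tool frame: the origin (TCP) lies between the finger pads; the fingertips stand 17 mm ahead of it and the grasp point (between the pads) lies 2 mm behind it; z points along the fingers, y is the direction in which the jaws open and shut (so a half turn about z gives the same grasp; the last joint's range is limited). The gripper opens to 85 mm and grips with 20 to 120 N. Pads are 22 mm wide; open, the fingers measure 114 mm over their backs; the gripper's body (76 mm by 85 mm) begins 54 mm behind the grasp point. The pads swing forward as they close: fully open they stand 13 mm farther back than shut.
Start: joints at [-64.572, 4.979, 10.078, 95.1, 0, 90], TCP at [0.236, -0.497, 0.248] pointing down, gripper open.
Joint ranges: [-179.16, 179.16], [-48.56, 103.87], [-65.8, 70.77], [-126.05, 130.52], [-82.76, 87.17], [-180, 180]. Speed limits (degrees/s): [127.2, 127.2, 147.25, 180, 180, 180].

## Interface

Orientations are given as [roll, pitch, yaw] about the fixed x, y, z axes, in that order (R = Rz(yaw) Ry(pitch) Rx(roll)).
In Python, from workcell import monitor, cams, order gives the robot as it stands. The module is installed in compiled form; this text tells all that it offers.
- The arm moves only by the shell command python3 -m handwheel 'ROWS' [OPENING] [FORCE]. ROWS is JSON, a list of rows, each a list of 6 numbers: the shift along the tool's x, y, z in m, then the turn, a rotation vector about the tool's x, y, z in degrees. In form: [[tx, ty, tz, wx, wy, wz], ...]. A call has exactly 8 rows; each row shifts and turns the commanded pose from where the row before left it, along the tool's axes as they then stand; what a row does not reach is not made up. A row lasts 1/12 s, in which the tool goes at most 41.7 mm and 7.16 degrees, less where a joint would pass 70% of its speed; a pose out of reach is approached as far as the arm can. A call is refused whole if a number of a shift passes 0.0417 or a number of a turn 7.16, either way. A call with a gripper value outside its range is refused whole. OPENING is the opening, from -1 (shut) to 1 (fully open), set as the call begins (- or left out, the last holds). The fingers move at their own pace and stop on an object; FORCE is the grip in N (left out, the last holds). Time passes only in rows, so rows that do not move let the fingers close, or fill a call up. It gives the time, the measured TCP pose, the force and the opening at its end, in the units of the state.
- monitor.get_obs(): the state, without advancing time (a new reading comes with each control period).
- cams.camera(name): name is "scene" or "top" or "wrist"; returns a dict with "img" (420x560x3 uint8, red, green, blue), "depth" (420x560 float32, m along the optical axis (not along the pixel's ray), 0 where there is no reading), "fx", "fy", "cx", "cy" (pixels), "rvec" (rotation vector, rad) and "tvec" (3), from world to camera coordinates, as OpenCV has them; the wrist camera has in their place "tool_from_camera" (4x4, takes a point from camera to tool coordinates, whose origin is the TCP and whose axes are the flange's). Camera axes: x right, y down, z forward; pixel columns grow to the right and rows downward; lengths in m; the calibration is good to about 2 mm. A picture is of the moment at which its call begins: read the wrist's pose just before it.
- order.job_done(): hands the job in, once; it reports no verdict.
The state is a dict: "time": time; "q": joint angles; "qd": joint speeds; "joint_efforts": joint torques, N m; "ee_pos": TCP position; "tcp_rot": TCP orientation; "wrist_force": force on the tool from outside, world axes, zero at the start; "torque": the same for the moment, N m; "opening": finger opening in m.
Only numpy, scipy, OpenCV 4.12 (cv2) and the standard library are available. Lean on these libraries where they do the work, as an engineer would, in place of code of your own. Each camera call takes 0.05 s, during which the arm holds its last target. There are 200 camera calls.

## Task

The pink medium bottle has been left open. Fold its yellow captive cap over onto the neck, press it down lightly and screw it clockwise fully home, until it comes up against its stop and the black bar on its top lines up with the two black marks on the white collar. Then let go, and leave the amber jar, the dishes and the culture flask where they are.

Things in the scene. Friction and masses are not known exactly. Their poses are not given: they have to be found in the camera images.
- vessel: Square pink medium bottle, 104 x 104 mm, fixed in a grey 126 mm square cradle on the bench (cannot move). Origin: centre of its underside on the bench, z up; the neck's vertical axis (neck 31 mm diameter) passes through the origin. A white pillar 12 mm wide, up to 127 mm high, stands on its +y side and carries the strap's hinge.
- neck (a point): Centre of the neck's mouth, on the neck's axis, 142 mm above the bench; axes parallel to the bottle's.
- strap_hinge (a point): Middle of the strap's hinge pin, 36 mm from the neck's axis towards the bottle's +y, 129 mm above the bench. The pin is parallel to the bottle's x.
- strap (a joint): Fold angle of the white strap that carries the cap: 0 = folded over, cap upright on the neck; grows as it opens to the bottle's +y side (1.57: cap on its side, its top facing +y), at most 2.1. Starts at 1.45 to 1.95. The hinge is stiff (0.035 N m): it stays at any angle and must be pushed all the way over and down, with a few N.
- collar (a point): Centre of the top face of the strap's white collar, a ring round the cap (outer diameter 60 mm, 6 mm thick) with two black marks on its top at the bottle's +x and -x sides. Folded over, this point is 132 mm above the bench on the neck's axis. The cap turns easily in it and slides through it, 0 to 13 mm above home; a light spring (200 N/m) holds it at the raised end.
- cap: Yellow ribbed screw cap, 48 mm diameter, 44 mm tall; grasp it across its diameter from above, clear of the collar. Origin: centre of its open underside; z towards its closed top; x along the black bar on its top. Home: x parallel to the bottle's x, either way round (the cap is the same after half a turn), against a hard stop to turning. It stays put when let go.
- cap_top (a point): Centre of the cap's closed top, 44 mm from its underside; at home 156 mm above the bench. Folded over it springs up 9 to 13 mm higher; pressed onto the thread it is 4 to 9 mm higher and needs 2 to 3.3 rad of clockwise turn (from above). Double-start thread, 2.55 mm down per rad: press lightly and follow it down; it catches on the way, then holds the cap; until then it springs up when let go.
- reagent: Bystander: loose amber jar with a blue lid, 66 mm diameter, 118 mm tall, stands upright; origin at the centre of its underside.
- dishes: Bystander: loose stack of three pink culture dishes with white lids, 91 mm diameter, 44 mm tall; origin at the centre of its underside.
- flask: Bystander: loose flat culture flask lying on its side, clear with a red cap, about 120 x 75 mm, 33 mm tall, its length along its own x; origin on the bench under its middle.
Things that resemble listed ones, but are neither listed nor needed, are in the scene too. What is meant by the vessel is not green or red, and is the smaller of those in its own colour.

How it is judged:
By the outcome, as a careful person would: the job done as asked, in the order asked, and still so for the second after the job is handed in, with the robot touching nothing.
It also fails if it takes over 67 s, if anything falls off the work surface, if the arm or the gripper's body presses on something with over 40 N, if the wrist force passes 120 N, or if a joint passes its speed limit or range.

## Working session

There is one attempt and no reset: what is moved stays moved. The work goes in short steps, Python scripts to look and compute and a shell command to move; the robot and the scene stay as the last step left them, time stands still between calls to the robot, and variables do not carry over. Pictures are saved under pics/ and viewed, about 8 in all and at most 12, crops included, and the job is handed in when it is done.

```bash
mkdir -p pics
cat > h.py <<'E'
import numpy as np, cv2
from workcell import monitor, cams, order
from scipy.spatial.transform import Rotation as R
def grab(n,f=None):
    o=monitor.get_obs(); c=cams.camera(n)
    if n=="wrist":
        T=np.eye(4);T[:3,:3]=R.from_euler('xyz',o['tcp_rot'],degrees=True).as_matrix();T[:3,3]=o['ee_pos'];W=T@c['tool_from_camera']
    else:
        W=np.eye(4);r=cv2.Rodrigues(np.array(c['rvec'],float))[0];W[:3,:3]=r.T;W[:3,3]=-r.T@np.array(c['tvec']).ravel()
    np.savez('pics/%s.npz'%(f or n),W=W,depth=c['depth'],img=c['img'],k=[c['fx'],c['fy'],c['cx'],c['cy']])
    cv2.imwrite('pics/%s.png'%(f or n),c['img'][:,:,::-1]); return o
def cloud(f):
    d=np.load('pics/%s.npz'%f);fx,fy,cx,cy=d['k'];z=d['depth'];v,u=np.mgrid[:z.shape[0],:z.shape[1]]
    P=np.stack([(u-cx)/fx*z,(v-cy)/fy*z,z,np.ones_like(z)],-1)@d['W'].T
    return P[...,:3],d['img'],z>0
E
python3 - <<'E'
from h import *
o=grab('scene','s0');grab('top','t0');print(o)
a=cv2.imread('pics/s0.png');b=cv2.imread('pics/t0.png')
cv2.imwrite('pics/c0.png',cv2.resize(np.hstack([a,b]),(800,300)))
E
```

```text
{'time': 0.0, 'q': array([-6.45730271e+01,  5.01139209e+00,  1.00337261e+01,  9.50985308e+01,
        3.48522984e-04,  8.99987975e+01]), 'qd': array([ 0.11161999, -0.01306739, -0.01264343, -0.01069625,  0.04171062,
       -0.00805926]), 'joint_efforts': array([ 2.68408839e-04, -5.20385349e+01,  4.64804327e+01,  1.62351859e-02,
       -1.19251783e-05,  4.39560324e-06]), 'ee_pos': array([ 0.23606243, -0.49653911,  0.24757372]), 'tcp_rot': array([-1.79923803e+02, -3.50121814e-04,  2.54281749e+01]), 'wrist_force': array([0.19633633, 0.5832    , 0.39238966]), 'torque': array([-0.05792438,  0.04483167, -0.00640059]), 'opening': 0.08559663422490928}
```

View pics/t0.png

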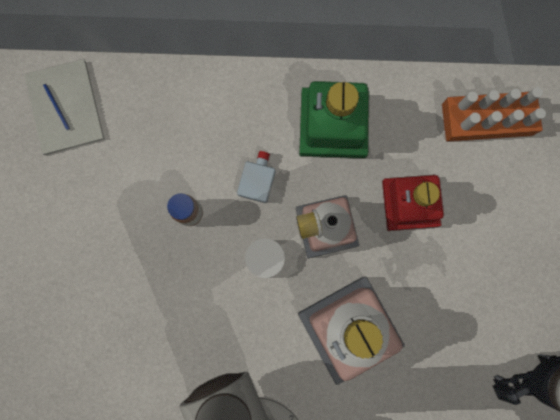

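View pics/s0.png

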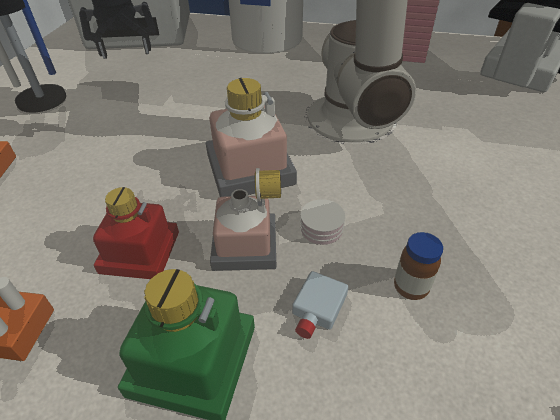

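```bash
python3 - <<'E'
from h import *
P,I,m=cloud('t0')
for n,(u,v) in dict(neck=(332,220),cap=(307,225),capend=(299,227),shoulder=(345,215),crL=(306,248),crBL=(308,257),crBR=(357,246),crTR=(349,197),bigcap=(363,340),redcap=(428,193),greencap=(343,97),dishes=(265,258),jar=(181,207),flask=(257,180)).items(): print(n,P[v,u].round(3))
E
python3 - <<'E'
import cv2
a=cv2.imread('pics/t0.png')[180:270,240:380];b=cv2.imread('pics/s0.png')[150:280,190:310]
cv2.imwrite('pics/c1.png',cv2.hconcat([cv2.resize(a,(440,283)),cv2.resize(b,(261,283))]))
E
```

```text
neck [ 0.519 -0.153  0.142]
cap [ 0.502 -0.097  0.187]
capend [ 0.499 -0.081  0.174]
shoulder [ 0.536 -0.186  0.098]
crL [ 0.465 -0.104  0.032]
crBL [ 0.444 -0.109  0.026]
crBR [ 0.473 -0.224  0.027]
crTR [ 0.594 -0.207  0.001]
bigcap [ 0.28  -0.207  0.228]
redcap [ 0.582 -0.356  0.153]
greencap [ 0.771 -0.166  0.201]
dishes [ 0.438 -0.009  0.04 ]
jar [0.542 0.176 0.115]
flask [0.623 0.016 0.033]
```

View pics/c1.png

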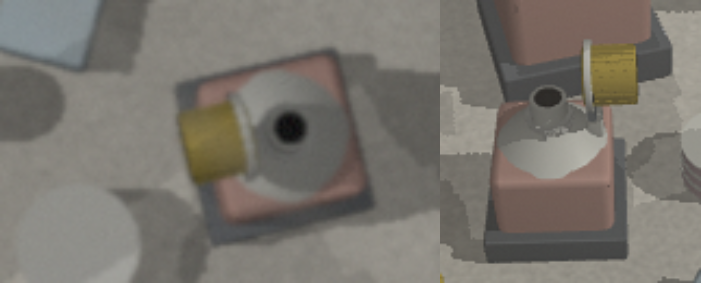

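```bash
python3 -m handwheel '[[0,0,-0.012,0,0,-7],[0,0,-0.012,0,0,-7],[0,0,-0.012,0,0,-7],[0,0,-0.012,0,0,-7],[0,0,-0.012,0,0,-7],[0,0,-0.012,0,0,-7],[0,0,-0.012,0,0,-7],[0,0,-0.012,0,0,-7]]' -1 30; python3 -c "
from h import *;print(monitor.get_obs()['q'])"
```

```text
time: 0.77
ee_pos: [0.2361, -0.4966, 0.3445]
tcp_rot: [-180.0, -0.0, 81.8]
wrist_force: [0.5, 0.4, -0.1]
opening: 0.0001
[-6.45717115e+01  8.60010251e+00  2.50359059e+01  1.06474723e+02
  1.38508546e-03  3.36537772e+01]
```

```bash
A='[[0,0,0,0,0,-7],[0,0,0,0,0,-7],[0,0,0,0,0,-7],[0,0,0,0,0,-7],[0,0,0,0,0,-7],[0,0,0,0,0,-7],[0,0,0,0,0,-7],[0,0,0,0,0,-7]]' ; python3 -m handwheel '[[0,0,0,0,0,-7],[0,0,0,0,0,-7],[0,0,0,0,0,-7],[0,0,0,0,0,-7],[0,0,0,0,0,-7],[0,0,0,0,0,-7],[0,0,0,0,0,-7],[0,0,0,0,0,-7]]' >/dev/null
python3 -m handwheel '[[0,0,0,0,0,-7],[0,0,0,0,0,-7],[0,0,0,0,0,-7],[0,0,0,0,0,-7],[0,0,0,0,0,-7],[0,0,0,0,0,-7],[0,0,0,0,0,-7],[0,0,0,0,0,-7]]' >/dev/null
python3 -m handwheel '[[0,0,0,0,0,-7],[0,0,0,0,0,-7],[0,0,0,0,0,-7],[0,0,0,0,0,-7],[0,0,0,0,0,-7],[0,0,0,0,0,-7],[0,0,0,0,0,-4.2],[0,0,0,0,0,0]]'
```

```text
time: 2.77
ee_pos: [0.2361, -0.4967, 0.3439]
tcp_rot: [180.0, 0.0, -120.2]
wrist_force: [-0.6, 0.6, -0.1]
opening: -0.0
```

```bash
python3 -m handwheel '[[0,0,0,0,0,-7],[0,0,0,0,0,-7],[0,0,0,0,0,-7],[0,0,0,0,0,-7],[0,0,0,0,0,-7],[0,0,0,0,0,-7],[0,0,0,0,0,-2],[0,0,0,0,0,0]]' >/dev/null
python3 -m handwheel '[[-0.0238,-0.0224,0,0,0,0],[-0.0238,-0.0224,0,0,0,0],[-0.0238,-0.0224,0,0,0,0],[-0.0238,-0.0224,0,0,0,0],[-0.0238,-0.0224,0,0,0,0],[-0.0238,-0.0224,0,0,0,0],[-0.0238,-0.0224,0,0,0,0],[-0.0238,-0.0224,0,0,0,0]]'
python3 -m handwheel '[[-0.0238,-0.0224,0,0,0,0],[-0.0238,-0.0224,0,0,0,0],[-0.0238,-0.0224,0,0,0,0],[-0.0238,-0.0224,0,0,0,0],[-0.0238,-0.0224,0,0,0,0],[-0.0238,-0.0224,0,0,0,0],[-0.0238,-0.0224,0,0,0,0],[0,0,0,0,0,0]]'
python3 - <<'E'
from h import *
o=grab('wrist','w0');print(o['ee_pos'],o['tcp_rot'],o['q'])
E
```

```text
time: 4.1
ee_pos: [0.3658, -0.268, 0.3443]
tcp_rot: [-180.0, -0.0, -76.6]
wrist_force: [1.3, 0.1, -0.5]
opening: 0.0001
time: 4.77
ee_pos: [0.4804, -0.0667, 0.3434]
tcp_rot: [180.0, 0.1, -76.4]
wrist_force: [0.8, -0.3, -0.1]
opening: -0.0001
[ 0.4804244  -0.06671999  0.34339819] [ 1.79982871e+02  8.30084067e-02 -7.63879673e+01] [-7.94568439e+00 -5.64037678e-01  1.51918453e+01  1.05802314e+02
  7.09080138e-02 -1.11557758e+02]
```

View pics/w0.png

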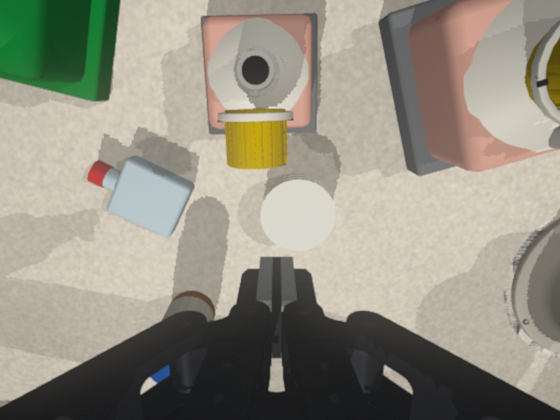

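Run:
```python
from h import *
P,I,m=cloud('w0')
ring=m&(abs(P[...,2]-.142)<.006)&(np.hypot(P[...,0]-.519,P[...,1]+.153)<.03)
Q=P[ring][:,:2].astype(np.float32);(c,r)=cv2.minEnclosingCircle(Q);print('neck',c,r,len(Q))
hsv=cv2.cvtColor(I,cv2.COLOR_RGB2HSV)
y=m&(hsv[...,0]>18)&(hsv[...,0]<32)&(hsv[...,1]>150)&(np.hypot(P[...,0]-.50,P[...,1]+.1)<.06)&(P[...,2]>.12)
Y=P[y];print(len(Y))
# side lines yaw of cradle
for p in [(202,15),(209,132),(316,130),(316,15)]: print(P[p[1],p[0]].round(4))
N=np.array(c)
for yaw in (13.6,):
    a=np.radians(yaw);ey=np.array([-np.sin(a),np.cos(a)]);ex=np.array([np.cos(a),np.sin(a)])
    v=(Y[:,:2]-N)@ey;x=(Y[:,:2]-N)@ex
    for lo in np.arange(.02,.1,.006):
        s=(v>lo)&(v<lo+.006)
        if s.sum()>5: print(round(lo,3),s.sum(),Y[s,2].max().round(4),Y[s,2].min().round(4),'x',x[s].min().round(4),x[s].max().round(4))
```

```text
neck (0.5170832872390747, -0.1462753266096115) 0.02312769554555416 1168
2808
[ 0.6004 -0.2033  0.0013]
[ 0.5644 -0.0798  0.0294]
[ 0.4436 -0.1114  0.0295]
[ 0.4757 -0.2281  0.0295]
0.02 107 0.1904 0.1436 x -0.0219 0.0198
0.026 133 0.1927 0.1737 x -0.0235 0.0232
0.032 495 0.1918 0.1721 x -0.0236 0.0235
0.038 480 0.1918 0.1725 x -0.0236 0.023
0.044 467 0.1925 0.1726 x -0.0236 0.023
0.05 462 0.1933 0.1736 x -0.0236 0.0225
0.056 455 0.1922 0.1677 x -0.0247 0.0226
0.062 209 0.1921 0.1685 x -0.0247 0.022
```

```bash
python3 -m handwheel '[[-0.0055,-0.008,0.0185,0,0,-1.4],[-0.0055,-0.008,0.0185,0,0,0],[0,0,0.0185,0,0,0],[0,0,0.0185,0,0,0],[0,0,0.0185,0,0,0],[0,0,0.0185,0,0,0],[0,0,0.0185,0,0,0],[0,0,0.0185,0,0,0]]'
python3 -m handwheel '[[0.005,0,0,0,0,0],[0.005,0,0,0,0,0],[0.005,0,0,0,0,0],[0.005,0,0,0,0,0],[0.005,0,0,0,0,0],[0.005,0,0,0,0,0],[0.005,0,0,0,0,0],[0.005,0,0,0,0,0]]'
python3 -m handwheel '[[0.006,0,0,0,0,0],[0.006,0,0,0,0,0],[0.006,0,0,0,0,0],[0.006,0,0,0,0,0],[0.006,0,0,0,0,0],[0.006,0,0,0,0,0],[0.006,0,0,0,0,0],[0.003,0,0,0,0,0]]'
python3 - <<'E'
from h import *
o=grab('scene','s1');print(o['ee_pos'],o['tcp_rot'],o['wrist_force'])
grab('wrist','w1')
a=cv2.imread('pics/s1.png')[110:280,180:340];b=cv2.imread('pics/w1.png')
cv2.imwrite('pics/c2.png',cv2.hconcat([cv2.resize(a,(395,420)),cv2.resize(b,(405,420))]))
E
```

```text
time: 5.48
ee_pos: [0.4908, -0.0569, 0.1955]
tcp_rot: [180.0, -0.0, -75.2]
wrist_force: [-0.3, 0.6, 0.6]
opening: -0.0001
time: 6.15
ee_pos: [0.5021, -0.0952, 0.1966]
tcp_rot: [-180.0, -0.0, -75.0]
wrist_force: [-1.0, 1.9, 1.5]
opening: 0.0005
time: 6.82
ee_pos: [0.5135, -0.1389, 0.1961]
tcp_rot: [180.0, -0.0, -75.0]
wrist_force: [0.2, 0.6, 0.2]
opening: 0.0003
[ 0.51354335 -0.13889127  0.19608941] [ 1.79983602e+02 -2.47546149e-03 -7.49945725e+01] [0.15880964 0.64552783 0.23786782]
```

View pics/c2.png

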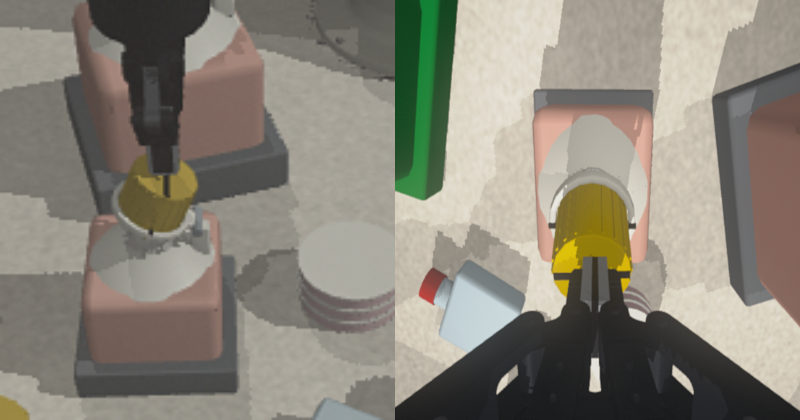

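```bash
python3 -m handwheel '[[0.005,0,0,0,0,0],[0.005,0,0,0,0,0],[0.004,0,0.003,0,0,0],[0.002,0,0.003,0,0,0],[0,0,0.003,0,0,0],[0,0,0.003,0,0,0],[0,0,0.002,0,0,0],[0,0,0,0,0,0]]'
python3 -m handwheel '[[0,0,0.002,0,0,0],[0,0,0.002,0,0,0],[0,0,0.001,0,0,0],[0,0,0,0,0,0],[0,0,0,0,0,0],[0,0,0,0,0,0],[0,0,0,0,0,0],[0,0,0,0,0,0]]'
```

```text
time: 7.58
ee_pos: [0.5173, -0.1534, 0.1816]
tcp_rot: [180.0, 0.0, -75.0]
wrist_force: [-0.1, 0.9, 0.8]
opening: 0.0001
time: 8.25
ee_pos: [0.5177, -0.1535, 0.1798]
tcp_rot: [-179.9, -0.1, -75.0]
wrist_force: [-5.0, 0.8, 16.3]
opening: 0.0004
```

```bash
python3 -m handwheel '[[0,0,-0.02,0,0,0],[-0.01,0,-0.03,0,0,0],[-0.02,0,-0.03,0,0,0],[-0.02,0,-0.03,0,0,0],[-0.02,0,0,0,0,0],[-0.01,0,0,0,0,0],[0,0,0,0,0,0],[0,0,0,0,0,0]]' 1
python3 - <<'E'
from h import *
o=grab('wrist','w2');print(o['ee_pos'],o['q'][5])
P,I,m=cloud('w2')
hsv=cv2.cvtColor(I,cv2.COLOR_RGB2HSV)
y=m&(hsv[...,0]>16)&(hsv[...,0]<34)&(hsv[...,1]>130)&(np.hypot(P[...,0]-.52,P[...,1]+.1535)<.05)
Y=P[y];zt=np.percentile(Y[:,2],95);print('top z',zt)
T=Y[abs(Y[:,2]-zt)<.004];print(len(T),cv2.minEnclosingCircle(T[:,:2].astype(np.float32)),np.median(T,0))
pl=np.linalg.lstsq(np.c_[T[:,:2]-T[:,:2].mean(0),np.ones(len(T))],T[:,2],rcond=None)[0];print('slope',pl)
vs,us=np.where(y);u0,v0=int(us.mean()),int(vs.mean());print(u0,v0)
cv2.imwrite('pics/c3.png',cv2.resize(cv2.imread('pics/w2.png')[max(0,v0-90):v0+90,max(0,u0-120):u0+120],None,fx=3,fy=3,interpolation=2))
E
```

```text
time: 8.92
ee_pos: [0.4967, -0.0761, 0.2863]
tcp_rot: [179.9, 0.0, -74.9]
wrist_force: [0.0, 0.2, -0.6]
opening: 0.0852
[ 0.49665893 -0.07610453  0.2862868 ] -113.8025501215896
top z 0.1679837657974033
4241 ((0.5197785496711731, -0.15426182746887207), 0.024624047800898552) [ 0.52000854 -0.15494924  0.16681873]
slope [-0.00225005  0.00132471  0.16681818]
273 82
```

View pics/c3.png

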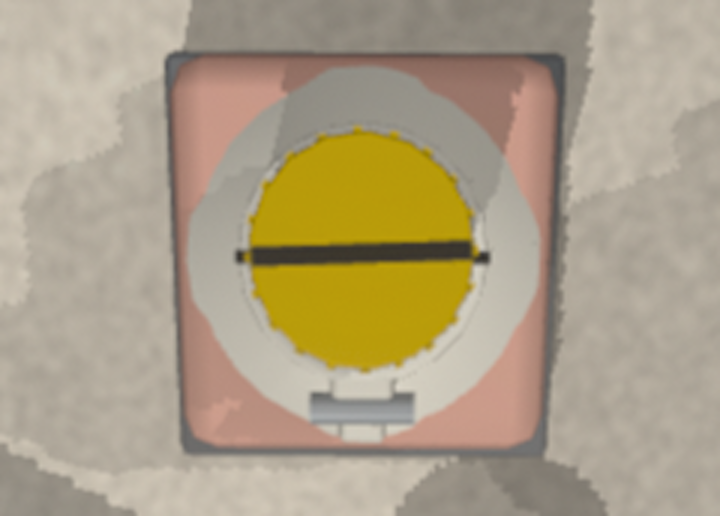

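```bash
python3 -m handwheel '[[0.0205,-0.001,0,0,0,0],[0.0205,-0.001,0,0,0,0],[0.0205,0,0,0,0,0],[0.0203,0,0,0,0,0],[0,0,0.02,0,0,0],[0,0,0.02,0,0,0],[0,0,0.02,0,0,0],[0,0,0.01,0,0,0]]' 1
python3 -m handwheel '[[0,0,0.013,0,0,0],[0,0,0.013,0,0,0],[0,0,0.013,0,0,0],[0,0,0.013,0,0,0],[0,0,0,0,0,0],[0,0,0,0,0,0],[0,0,0,0,0,0],[0,0,0,0,0,0]]' 1
python3 -m handwheel '[[0,0,0,0,0,0],[0,0,0,0,0,0],[0,0,0,0,0,0],[0,0,0,0,0,0],[0,0,0,0,0,0],[0,0,0,0,0,0],[0,0,0,0,0,0],[0,0,0,0,0,0]]' -1 40
python3 -c "
from h import *;o=monitor.get_obs();print(o['q'][5],o['torque'],o['wrist_force'],o['ee_pos'])"
```

```text
time: 9.63
ee_pos: [0.519, -0.1557, 0.2136]
tcp_rot: [179.8, 0.1, -75.1]
wrist_force: [-1.4, 0.3, -0.0]
opening: 0.0852
time: 10.3
ee_pos: [0.5203, -0.155, 0.1662]
tcp_rot: [-179.9, -0.0, -75.0]
wrist_force: [-0.4, 0.2, 0.6]
opening: 0.0851
time: 10.97
ee_pos: [0.5199, -0.1548, 0.1653]
tcp_rot: [180.0, -0.0, -75.0]
wrist_force: [-1.6, -1.5, 1.0]
opening: 0.0464
-121.60392160048237 [-0.22032988  0.11939527  0.0500407 ] [-1.61748463 -1.49091735  1.03932252] [ 0.5199203  -0.15482067  0.16531587]
```

```bash
python3 -m handwheel '[[0,0,0.001,0,0,0],[0,0,0.001,0,0,0],[0,0,0.001,0,0,0],[0,0,0,0,0,0],[0,0,0,0,0,0],[0,0,0,0,0,0],[0,0,0,0,0,0],[0,0,0,0,0,0]]' 
python3 -m handwheel '[[0,0,0.001,0,0,3],[0,0,0.0002,0,0,3],[0,0,0.0002,0,0,3],[0,0,0.0002,0,0,3],[0,0,0.0002,0,0,3],[0,0,0.0002,0,0,3],[0,0,0.0002,0,0,3],[0,0,0.0002,0,0,3]]' 
python3 -c "
from h import *;o=monitor.get_obs();print(o['q'][5],o['torque'],o['wrist_force'],o['ee_pos'])"
```

```text
time: 11.63
ee_pos: [0.52, -0.1549, 0.1632]
tcp_rot: [-180.0, -0.0, -75.0]
wrist_force: [-4.5, -0.4, 8.0]
opening: 0.0462
time: 12.3
ee_pos: [0.5195, -0.1549, 0.1618]
tcp_rot: [-179.9, -0.0, -99.1]
wrist_force: [-8.3, 0.6, 17.2]
opening: 0.0462
-97.46294809219654 [-0.05005101  2.00696181  0.16789615] [-8.32993812  0.57809409 17.21321705] [ 0.51946688 -0.15485973  0.161835  ]
```

```bash
python3 -m handwheel '[[0,0.0008,0,0,0,5],[0,0,0.0001,0,0,5],[0,0,0.0002,0,0,5],[0,0,0.0002,0,0,5],[0,0,0.0002,0,0,5],[0,0,0.0002,0,0,5],[0,0,0.0002,0,0,5],[0,0,0.0002,0,0,5]]' 
python3 -c "
from h import *;o=monitor.get_obs();print(o['q'][5],o['torque'],o['wrist_force'],o['ee_pos'])"
```

```text
time: 12.97
ee_pos: [0.5185, -0.1543, 0.1601]
tcp_rot: [180.0, 0.0, -139.2]
wrist_force: [-9.7, 2.4, 14.4]
opening: 0.0462
-57.37825687610638 [0.52137947 1.9604977  0.16927389] [-9.68710424  2.43578526 14.40482983] [ 0.51851732 -0.15430573  0.16013293]
```

```bash
python3 -m handwheel '[[0.0008,0.0006,0.0001,0,0,5],[0,0,0.0002,0,0,5],[0,0,0.0002,0,0,5],[0,0,0.0002,0,0,5],[0,0,0.0002,0,0,5],[0,0,0.0002,0,0,5],[0,0,0.0002,0,0,5],[0,0,0.0002,0,0,5]]' 
python3 -c "
from h import *;o=monitor.get_obs();print(o['q'][5],o['torque'],o['wrist_force'],o['ee_pos'])"
```

```text
time: 13.63
ee_pos: [0.5179, -0.1534, 0.1585]
tcp_rot: [179.9, 0.0, -179.2]
wrist_force: [-6.3, 7.4, 12.3]
opening: 0.0465
-17.413196335938178 [1.60466191 1.30138917 0.14450721] [-6.26482153  7.37062033 12.33511888] [ 0.51791884 -0.15342283  0.15845177]
```

```bash
python3 -m handwheel '[[0.0004,0.0008,0.0001,0,0,5],[0,0,0.0002,0,0,5],[0,0,0.0002,0,0,5],[0,0,0.0002,0,0,5],[0,0,0.0002,0,0,5],[0,0,0.0002,0,0,5],[0,0,0.0002,0,0,5],[0,0,0.0002,0,0,5]]' 
python3 -c "
from h import *;o=monitor.get_obs();print(o['q'][5],o['torque'],o['wrist_force'],o['ee_pos'])"
```

```text
time: 14.3
ee_pos: [0.518, -0.1524, 0.1568]
tcp_rot: [179.8, -0.0, 140.9]
wrist_force: [-2.1, 7.9, 10.6]
opening: 0.046
22.655934913477687 [1.77714616 0.49445393 0.15095019] [-2.14851462  7.87752629 10.64308091] [ 0.51800547 -0.15242508  0.15676878]
```

```bash
python3 -m handwheel '[[0.0003,0.0006,0.0001,0,0,4],[0,0,0.0002,0,0,4],[0,0,0.0002,0,0,4],[0,0,0.0002,0,0,4],[0,0,0.0002,0,0,4],[0,0,0.0001,0,0,4],[0,0,0.0001,0,0,4],[0,0,0.0001,0,0,4]]' 
python3 -c "
from h import *;o=monitor.get_obs();print(o['q'][5],o['torque'],o['wrist_force'],o['ee_pos'])"
python3 -m handwheel '[[0,0,0.0001,0,0,2],[0,0,0.0001,0,0,2],[0,0,0.0001,0,0,2],[0,0,0,0,0,0],[0,0,0,0,0,0],[0,0,0,0,0,0],[0,0,0,0,0,0],[0,0,0,0,0,0]]' 
python3 -c "
from h import *;o=monitor.get_obs();print(o['q'][5],o['torque'],o['wrist_force'],o['ee_pos'])"
```

```text
time: 14.97
ee_pos: [0.5185, -0.1519, 0.1553]
tcp_rot: [179.8, -0.1, 108.9]
wrist_force: [0.6, 7.1, 8.3]
opening: 0.0465
54.68490152879949 [ 1.56876959 -0.04805387  0.02373673] [0.55903663 7.08956071 8.29141342] [ 0.51853877 -0.1518724   0.15528167]
time: 15.63
ee_pos: [0.5187, -0.1518, 0.1552]
tcp_rot: [179.8, -0.1, 103.1]
wrist_force: [0.3, 7.9, 8.2]
opening: 0.0463
60.48939428516259 [ 1.62717495 -0.06199928 -0.04048984] [0.2766084  7.86764304 8.16865929] [ 0.51871107 -0.15180337  0.15516276]
```

```bash
python3 -m handwheel '[[0,0,0.0001,0,0,2],[0,0,0.0001,0,0,2],[0,0,0.0001,0,0,2],[0,0,0.0001,0,0,2],[0,0,0,0,0,0],[0,0,0,0,0,0],[0,0,0,0,0,0],[0,0,0,0,0,0]]' 
python3 -c "
from h import *;o=monitor.get_obs();print(o['q'][5],o['torque'],o['wrist_force'],o['ee_pos'])
grab('scene','s3');cv2.imwrite('pics/c4.png',cv2.resize(cv2.imread('pics/s3.png')[130:280,180:330],None,fx=4,fy=4,interpolation=2))"
```

```text
time: 16.3
ee_pos: [0.519, -0.1533, 0.1552]
tcp_rot: [179.8, 0.1, 95.1]
wrist_force: [1.9, 0.0, 9.1]
opening: 0.0459
68.4450976691716 [-0.14500572 -0.21602311  0.61786088] [1.91390507e+00 2.40198458e-03 9.07983915e+00] [ 0.51904793 -0.15328873  0.15515204]
```

View pics/c4.png

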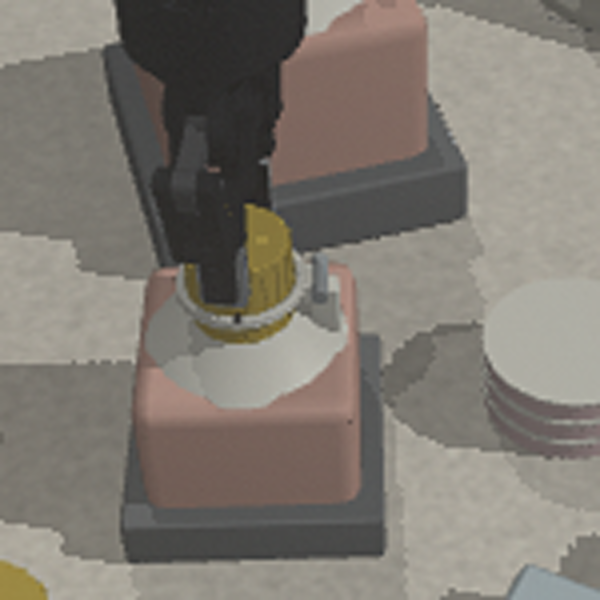

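```bash
python3 -m handwheel '[[0,0,0,0,0,2],[0,0,0,0,0,2],[0,0,0,0,0,2],[0,0,0,0,0,0],[0,0,0,0,0,0],[0,0,0,0,0,0],[0,0,0,0,0,0],[0,0,0,0,0,0]]' 
python3 -c "
from h import *;o=monitor.get_obs();print(o['q'][5],o['torque'],o['wrist_force'],o['ee_pos'])"
python3 -m handwheel '[[0,0,0,0,0,0],[0,0,0,0,0,0],[0,0,0,0,0,0],[0,0,0,0,0,0],[0,0,0,0,0,0],[0,0,0,0,0,0],[0,0,0,0,0,0],[0,0,0,0,0,0]]' 1
python3 -m handwheel '[[0,0,-0.02,0,0,0],[0,0,-0.02,0,0,0],[0,0,-0.02,0,0,0],[0.015,0,-0.03,0,0,0],[0.02,0,-0.03,0,0,0],[0.02,0,0,0,0,0],[0.02,0,0,0,0,0],[0.01,0,0,0,0,0]]' 1
python3 - <<'E'
from h import *
o=grab('scene','s4')
grab('top','t4')
a=cv2.imread('pics/s4.png')[130:280,180:330];b=cv2.imread('pics/t4.png')[180:260,280:380]
cv2.imwrite('pics/c5.png',cv2.hconcat([cv2.resize(a,(400,400)),cv2.resize(b,(400,400))]))
E
```

```text
time: 17.02
ee_pos: [0.5191, -0.1539, 0.1552]
tcp_rot: [179.8, 0.1, 89.1]
wrist_force: [2.5, -3.7, 8.6]
opening: 0.0459
74.44526527857671 [-0.74583694 -0.29902052  0.58303822] [ 2.45732256 -3.71457599  8.63104808] [ 0.51912512 -0.15386666  0.15519439]
time: 17.68
ee_pos: [0.5179, -0.1532, 0.1536]
tcp_rot: [-180.0, -0.0, 89.0]
wrist_force: [-0.1, -0.1, 0.4]
opening: 0.0852
time: 18.35
ee_pos: [0.5195, -0.0667, 0.2743]
tcp_rot: [179.9, -0.0, 89.1]
wrist_force: [-0.8, -0.6, -0.2]
opening: 0.0858
```

View pics/c5.png

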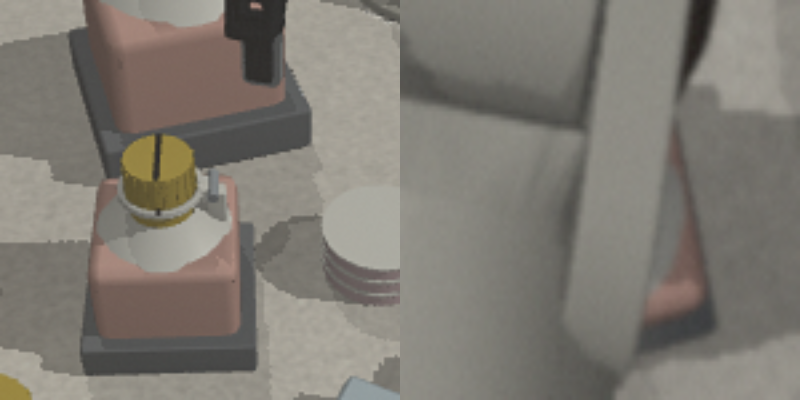

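```bash
python3 -m handwheel '[[-0.021,0,-0.001,0,0,0],[-0.021,0,-0.002,0,0,0],[-0.021,0,-0.002,0,0,0],[-0.021,0,-0.002,0,0,0],[-0.021,0,-0.001,0,0,0],[-0.021,0,-0.001,0,0,0],[-0.021,0,-0.001,0,0,0],[-0.02,0,0,0,0,0]]'
python3 - <<'E'
from h import *
o=grab('wrist','w4')
P,I,m=cloud('w4')
hsv=cv2.cvtColor(I,cv2.COLOR_RGB2HSV)
y=m&(hsv[...,0]>16)&(hsv[...,0]<34)&(hsv[...,1]>130)&(np.hypot(P[...,0]-.52,P[...,1]+.1535)<.05)
Y=P[y];zt=np.percentile(Y[:,2],95);T=Y[abs(Y[:,2]-zt)<.004];print('top',zt,np.median(T,0),cv2.minEnclosingCircle(T[:,:2].astype(np.float32)))
bar=m&(I.max(-1)<90)&(abs(P[...,2]-zt)<.005)&(np.hypot(P[...,0]-.52,P[...,1]+.154)<.023)
B=P[bar][:,:2];w,v=np.linalg.eigh(np.cov((B-B.mean(0)).T));print(len(B),'bar deg',np.degrees(np.arctan2(v[1,1],v[0,1]))%180)
mk=m&(I.max(-1)<90)&(abs(P[...,2]-.132)<.005)&(np.hypot(P[...,0]-.52,P[...,1]+.154)<.034)&(np.hypot(P[...,0]-.52,P[...,1]+.154)>.0245)
M=P[mk][:,:2];s=(M[:,0]>.52)
if s.any() and (~s).any(): d=M[s].mean(0)-M[~s].mean(0);print(len(M),'marks deg',np.degrees(np.arctan2(d[1],d[0])))
vs,us=np.where(y);u0,v0=int(us.mean()),int(vs.mean())
cv2.imwrite('pics/c6.png',cv2.resize(cv2.imread('pics/w4.png')[max(0,v0-80):v0+80,max(0,u0-100):u0+100],None,fx=3.5,fy=3.5,interpolation=2))
E
```

```text
time: 19.12
ee_pos: [0.516, -0.2373, 0.2833]
tcp_rot: [-180.0, 0.0, 89.0]
wrist_force: [0.6, -0.2, -0.1]
opening: 0.0853
top 0.15845650021441038 [ 0.51999911 -0.15338394  0.15729271] ((0.520000159740448, -0.15395261347293854), 0.024605384096503258)
349 bar deg 14.532105014077217
21 marks deg 14.74878053153265
```

View pics/c6.png

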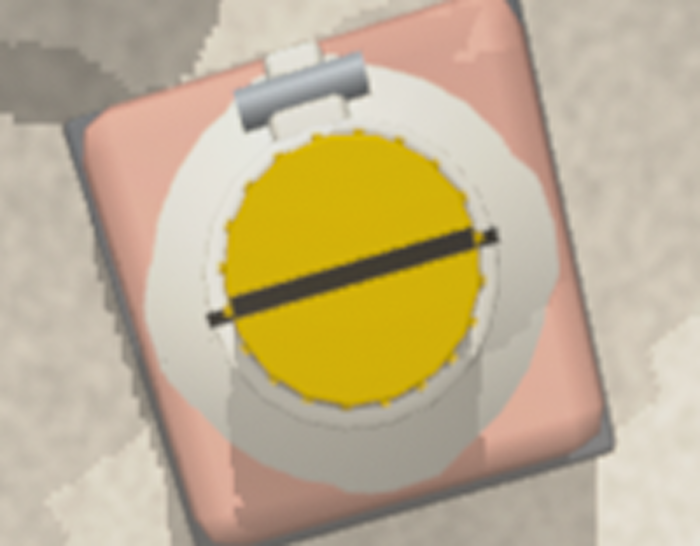

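```bash
python3 -c "
from workcell import order;print(order.job_done())"
```

```text
the job is handed in; nothing more can be done
None
```

The yellow cap is folded over onto the pink bottle's neck and screwed home. I let go, backed the arm off and handed the job in at about 19 s.

- **Fold and press:** I pushed the strap over with the shut fingers, then pressed the cap down. The wrist force reached about 16 N.
- **Screwing:** I gripped the cap and turned it clockwise about 180° to its stop, at 8–17 N downward. At the stop the wrist torque rose to about 0.6 N m. The grip then slipped a few degrees, because I kept turning to be sure.
- **Last checks, after release:** the bar measured 14.5° and the collar marks 14.7°, and the last picture shows them in line. The cap top measured 157 mm above the bench against 156 mm nominal, within the 2 mm calibration error.
- **Disagreement while screwing:** there was a side force of up to about 10 N, because the grip was slightly off centre. I eased the tool over to reduce it.
- **Bystanders:** the path stayed clear of the amber jar, the dishes and the flask. I did not measure their positions again afterwards.

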